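# Park the walnut box in its sprung desk cubby

### The job

Put the closed walnut box away in its low roofed cubby: push it, tab side last, up the ramp and over the lip, in against the sprung back plate until its tab side drops down behind the lip, so that it sits flat on the cubby's deck, held between the lip and the sprung plate. Leave the desk clock, the ink bottle and the binder clip where they stand.

Things in the scene. Friction and masses are not known exactly. Their poses are not given: they have to be found in the camera images.
- box_center (a point): centre, half-way up, of the closed dark walnut box with brass corners, 115 deep x 164 wide x 72 mm high (0.3 to 0.6 kg, lid fixed shut, too large to grasp). z up, x from its front face (with a small brass tab) to its back face: front face at x = -57 mm, back face at +57, sides at y = +-82, underside at z = -36. It starts on the desk before the ramp, back face to the ramp.
- box_tab (a point): the brass tab, root of it on the box's front face (57 mm before the box's centre, 31 mm above it): 18 mm wide, 3 mm thick, it juts 8 mm out of the face near the top. At the start the box is up to 15 mm off the cubby's centre line and turned up to 0.2 rad. Axes as the box's.
- cubby: dark wooden cubby fixed to the desk, open at the front, flat roof on four posts. Origin on the desk under the middle of the lip's inner face; x points into the cubby (the way the box goes in), z up. Ramp from x = -75 mm (desk level) up to -10 (12 mm high); lip from -10 to 0, flat top 12 mm high; behind it the deck, 5 mm high: a 7 mm step down. Back board at x = 142.
- lip_mid (a point): middle of the inner top edge of the lip, 12 mm above the desk; axes as the cubby's. Behind the lip low side rails, 26 mm high, leave 172 mm between them (y = +-86 mm); along the ramp they flare out to about 220 mm between them at its foot.
- roof_edge (a point): middle of the lower front edge of the cubby's roof, 106 mm above the desk and 20 mm in front of the lip's inner face; axes as the cubby's. The roof is 10 mm thick, 212 mm wide, 174 mm deep. As it overhangs the lip, a tool that finishes the push must lean, its tip under the roof and its body out in front of it.
- back_plate (a joint): travel (m) of the sprung plate at the cubby's back, 120 mm wide, 8 to 44 mm above the desk. At 0 (rest) its face is 105 mm behind the lip's inner face; it yields 0.025 away from the lip. Spring 3.6 N at 0, 9.6 N at 0.025; about 0.010 with the box in place. Let go before the box has dropped, it pushes it back onto the lip; friction on the tool can hold the box up: drag it down.
- clock_center (a point): small brass desk clock on a walnut foot, 35 x 80 x 87 mm, standing on the rear part of the cubby's roof; point half-way up
- ink_bottle_center (a point): dark blue ink bottle with black cap, 49 x 48 x 58 mm, standing beside the cubby's mouth, 145 mm from its centre line on the side away from the robot; point half-way up
- binder_clip_center (a point): black binder clip, 32 x 31 x 43 mm, standing on the desk beside the box, 145 mm from the cubby's centre line on the side away from the robot; point 10 mm up

How it is judged:
By the outcome, as a careful person would: the job done as asked, in the order asked, and still so for the second after the job is handed in, with the robot touching nothing.
It also fails if it takes over 45 s, if anything falls off the work surface, if the arm or the gripper's body presses on something with over 40 N, if the wrist force passes 120 N, or if a joint passes its speed limit or range.

### The arm

A 7-joint arm with a two-finger parallel gripper is mounted at the origin on the work surface; the furniture and walls round the work are solid. World frame = base frame: x ahead of the robot, y to its left, z up, the work surface at z = 0. Lengths are in m, angles in rad, forces in N, time in s.
With the tool pointing down it reaches from about 0.4 to 0.85 m from the base axis. Payload 6.9 kg.
Tool frame: the origin (TCP) lies midway between the tips of the shut fingers; the grasp point (between the pads) lies 19 mm behind it (grip_point_offset is the distance from the TCP to the grasp point, in m); z points along the fingers, x is the direction in which the jaws open and shut, and the axes are right-handed (so a half turn about z gives the same grasp; the last joint's range is limited). The gripper opens to 85 mm and grips with 20 to 120 N. Pads are 22 mm wide; open, the fingers measure 114 mm over their backs; the gripper's body (76 mm by 85 mm) begins 54 mm behind the grasp point. The pads swing forward as they close: fully open they stand 13 mm farther back than shut.
Start: joints at [1.407, 0.507, -0.238, 1.5, 0.126, 1.149, -0.155], TCP at [0.167, -0.602, 0.231] pointing down, gripper open.
Joint ranges: [-3.08, 3.08], [-0.24, 2.05], [-1.43, 1.35], [0, 2.5], [-1.52, 4.66], [0.17, 1.96], [-2.89, 2.89]. Speed limits (rad/s): [2.39, 2.39, 3.14, 3.14, 3.14, 3.14, 3.14].

### API

Orientations are given as a rotation vector (axis times angle).
In Python, from station import * gives the robot as it stands. The module is installed in compiled form; this text tells all that it offers.
- The arm moves only by the tool carry_out, never from a script. Its argument "plan" is a list of rows, each a list of 7 numbers: the shift along the world's x, y, z in mm, then the turn, a rotation vector about the world's x, y, z in degrees, then the opening, from 0 (shut) to 1 (fully open). A call has 1 to 12 rows; each row is the pose to reach, as a shift and turn from the pose measured when the call began; what a row does not reach only later rows make up. A row lasts 1/12 s, in which the tool goes at most 41.7 mm and 7.16 degrees, less where a joint would pass 70% of its speed; a pose out of reach is approached as far as the arm can. A call with a gripper value outside its range is refused whole. The fingers move at their own pace and stop on an object; "squeeze" is the grip in N (left out, the last holds). Time passes only in rows, so rows that repeat a pose let the fingers close. It gives the time, the measured TCP pose, the force and the opening at its end, in the units of the state.
- observe(): the state, without advancing time (a new reading comes with each control period).
- grab_frame(name): name is "side" or "top" or "wrist"; returns a dict with "color" (400x640x3 uint8, red, green, blue), "range_z" (400x640 float32, m along the optical axis (not along the pixel's ray), 0 where there is no reading), "mtx" (3x3 intrinsics, pixels), "rvec" (rotation vector, rad) and "tvec" (3), from world to camera coordinates, as OpenCV has them; the wrist camera has in their place "hand_eye" (4x4, takes a point from camera to tool coordinates, whose origin is the TCP and whose axes are the tool frame's). Camera axes: x right, y down, z forward; pixel columns grow to the right and rows downward; lengths in m; the calibration is good to about 2 mm. A picture is of the moment at which its call begins: read the wrist's pose just before it.
- finish_job(): hands the job in, once; it reports no verdict.
The state is a dict: "time": time; "q": joint angles; "dq": joint speeds; "joint_torque": joint torques, N m; "eef_pos": TCP position; "ee_rot": TCP orientation; "wrist_force": force on the tool from outside, world axes, zero at the start; "torque": the same for the moment, N m; "gripper_width": finger opening in m.
Only numpy, scipy, OpenCV 4.12 (cv2) and the standard library are available. Lean on these libraries where they do the work, as an engineer would, in place of code of your own. Each camera call takes 0.05 s, during which the arm holds its last target.

## Working session

There is one attempt and no reset: what is moved stays moved. The work goes in short steps, Python scripts to look and compute and a tool call to move; the robot and the scene stay as the last step left them, time stands still between calls to the robot, and variables do not carry over. Pictures are saved under pics/ and viewed, and the job is handed in when it is done.

Besides the shell and the picture viewer there is one more tool, called after ">>>" as name(argument=value, ...) on one line, values as JSON. carry_out: Moves the arm, as the interface text tells. Its arguments: {"type":"object","properties":{"plan":{"type":"array","items":{"type":"array","items":{"type":"number"}}},"squeeze":{"type":"number"}},"required":["plan"]}

```bash
mkdir -p pics; python3 - <<'E'
from station import *
import cv2,numpy as np
s=observe()
for k in s: print(k,np.round(s[k],3))
for n in ["side","top"]:
    f=grab_frame(n); cv2.imwrite(f"pics/{n}0.png",f["color"][:,:,::-1])
    np.savez(f"{n}0.npz",**f)
    R=cv2.Rodrigues(np.array(f["rvec"]))[0]; print(n,"cam pos",-R.T@np.array(f["tvec"]).ravel(), "fwd",R[2])
E
```

```text
time 0.0
q [ 1.407  0.508 -0.238  1.501  0.126  1.149 -0.155]
dq [ 0.    -0.002  0.002 -0.001 -0.     0.     0.002]
joint_torque [ 0.0000e+00 -6.2059e+01 -2.1860e+00 -2.4965e+01  1.3000e-02  1.2000e-02
  0.0000e+00]
eef_pos [ 0.166 -0.602  0.23 ]
ee_rot [-2.499e+00  1.902e+00  2.000e-03]
wrist_force [-0.402  0.079 -0.229]
torque [-0.002  0.071 -0.034]
gripper_width 0.085
side cam pos [ 0.47184915 -0.69742001  0.59936506] fwd [ 0.08745877  0.82630942 -0.5563845 ]
top cam pos [ 0.40502488 -0.00391481  1.15369924] fwd [ 0.12831509  0.01130522 -0.99166901]
```

View pics/side0.png

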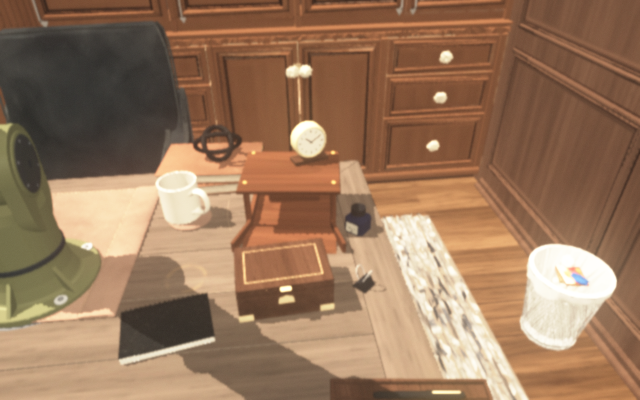

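View pics/top0.png

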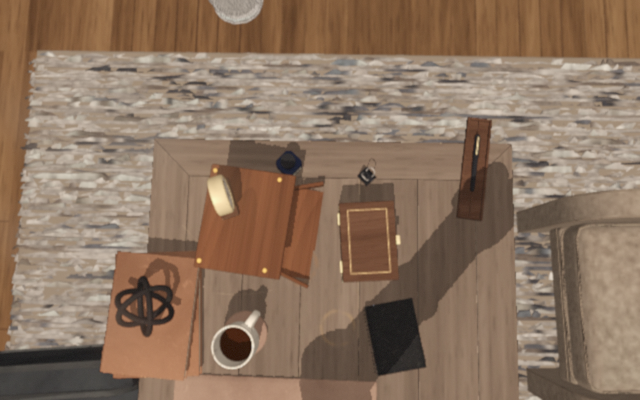

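The side view shows the box at about (285,280), with its tab facing the camera, and the cubby behind it. In the top view the box is at about (368,240) and the roof at about (247,222). The cubby's x axis points roughly along world +y.

```bash
cat > h.py <<'E'
import numpy as np,cv2
def cloud(f):
    R=cv2.Rodrigues(np.array(f["rvec"]))[0]; t=np.array(f["tvec"]).ravel(); K=np.array(f["mtx"])
    z=f["range_z"]; v,u=np.mgrid[:z.shape[0],:z.shape[1]]
    P=np.stack([(u-K[0,2])/K[0,0]*z,(v-K[1,2])/K[1,1]*z,z],-1)
    W=(P-t)@R
    W[z<=0]=np.nan
    return W
def rect(W,lo,hi,xr,yr):
    m=(W[...,2]>lo)&(W[...,2]<hi)&(W[...,0]>xr[0])&(W[...,0]<xr[1])&(W[...,1]>yr[0])&(W[...,1]<yr[1])
    m=cv2.morphologyEx(m.astype(np.uint8),cv2.MORPH_OPEN,np.ones((3,3),np.uint8))
    n,l,st,_=cv2.connectedComponentsWithStats(m)
    k=1+np.argmax(st[1:,4]); P=W[l==k]
    r=cv2.minAreaRect((P[:,:2]*1000).astype(np.float32))
    return r,np.median(P[:,2])*1000,len(P),np.round(cv2.boxPoints(r),1)
E
python3 - <<'E'
from h import *
for n in ["side","top"]:
    W=cloud(np.load(n+"0.npz")); 
    if n=="top":
        for p in [(240,368),(222,247),(160,288),(173,367),(340,395),(215,308),(345,237),(195,220)]: print(p,np.round(W[p]*1000,1))
    else:
        for p in [(265,285),(170,290),(220,357),(281,363),(200,292),(297,287),(140,309),(230,290)]: print(p,np.round(W[p]*1000,1))
    W_=W
    for nm,lo,hi in [("box",.064,.082),("roof",.108,.125)]:
        print(n,nm,rect(W,lo,hi,(.3,.8),(-.3,.4)))
E
```

```text
(265, 285) [476.8 -99.4  72.1]
(170, 290) [503.3 154.1 117.1]
(220, 357) [636.3  65.5  35.5]
(281, 363) [ 616.6 -102.2   20.3]
(200, 292) [506.  196.5  11.6]
(297, 287) [ 476.1 -151.    46.3]
(140, 309) [548.9 188.  169. ]
(230, 290) [494.   80.7  11.2]
side box (((470.43426513671875, -94.36045837402344), (164.71337890625, 124.80022430419922), 4.012779712677002), np.float64(71.41288038984523), 4344, array([[ 383.9,  -37.9],
       [ 392.6, -162.4],
       [ 557. , -150.8],
       [ 548.2,  -26.4]], dtype=float32))
side roof (((504.11798095703125, 157.88436889648438), (175.36325073242188, 212.0170135498047), 82.45161437988281), np.float64(115.14003037302523), 3845, array([[387.5,  84.9],
       [597.7,  57. ],
       [620.7, 230.9],
       [410.5, 258.7]], dtype=float32))
(240, 368) [471.5 -88.9  73.5]
(222, 247) [500.9 156.8 116.2]
(160, 288) [642.   82.7  54.3]
(173, 367) [622.6 -90.   20.9]
(340, 395) [ 263.  -152.4   13.4]
(215, 308) [529.1  39.1   3.2]
(345, 237) [250.  180.4  39.4]
(195, 220) [542.4 195.4 201.2]
top box (((470.3231506347656, -93.24066925048828), (165.61746215820312, 122.73300170898438), 3.713876485824585), np.float64(72.50481365783773), 4426, array([[ 383.7,  -37.4],
       [ 391.7, -159.8],
       [ 556.9, -149.1],
       [ 549. ,  -26.6]], dtype=float32))
top roof (((503.8577880859375, 161.8541259765625), (174.53399658203125, 212.28851318359375), 82.53253173828125), np.float64(116.09656681016548), 8171, array([[387.3,  89.1],
       [597.8,  61.5],
       [620.4, 234.6],
       [410. , 262.2]], dtype=float32))
```

```bash
cat >> h.py <<'E'
from scipy.spatial.transform import Rotation as Ro
cx=np.array([.131,.9914,0]); cx/=np.linalg.norm(cx); cy=np.cross([0,0,1],cx); O=np.array([.4952,.0936,0])
def tocub(p): d=np.asarray(p)-O; return np.array([d@cx,d@cy,d[2]])*1000
def towld(c): c=np.asarray(c)/1000; return O+c[0]*cx+c[1]*cy+np.array([0,0,c[2]])
def Rt(t):
    z=np.sin(t)*cx-np.array([0,0,np.cos(t)]); x=-cy; return np.stack([x,np.cross(z,x),z],1)
def rel(s,R): return np.degrees((Ro.from_matrix(R)*Ro.from_rotvec(s["ee_rot"]).inv()).as_rotvec())
E
python3 - <<'E'
from station import *
from h import *
s=observe()
print(Ro.from_rotvec(s["ee_rot"]).as_matrix().round(3))
for t in (0,30,55,60): print(t,rel(s,Rt(np.radians(t))).round(1))
W=cloud(np.load("top0.npz"))
for p in [(125,478),(170,472),(215,470),(350,400)]: print(np.round(W[p]*1000))
print([tocub(p) for p in [(.4699,-.0898,.036),(.642,.0827,.03),(.6226,-.09,.01)]])
for c in [(-300,0,50),(-250,0,50),(0,0,50)]: print(c,towld(c).round(4))
E
```

```text
[[ 0.267 -0.964 -0.   ]
 [-0.964 -0.267  0.002]
 [-0.002  0.    -1.   ]]
0 [-0.1 -0.1 67. ]
30 [ 23.9 -20.9  65.4]
55 [ 43.7 -38.2  61.5]
60 [ 47.7 -41.6  60.5]
[ 739. -340.    9.]
[ 635. -324.   12.]
[ 535. -319.    6.]
[ 242. -163.   13.]
[array([-185.13382389,    1.05700152,   36.        ]), array([   8.42439274, -146.96285111,   30.        ]), array([-165.32875008, -150.35333185,   10.        ])]
(-300, 0, 50) [ 0.4559 -0.2038  0.05  ]
(-250, 0, 50) [ 0.4625 -0.1542  0.05  ]
(0, 0, 50) [0.4952 0.0936 0.05  ]
```

>>> carry_out(plan=[[25,25,5,4,-3.5,5,0.6],[50,50,10,8,-7,10,0.6],[75,75,15,12,-10.5,15,0.6],[100,100,20,16,-14,20,0.6],[125,125,20,20,-17.5,25,0.6],[150,150,20,24,-21,30,0.6],[175,175,20,28,-24.5,35,0.6],[200,200,20,32,-28,40,0.6],[225,225,20,36,-31.5,45,0.6],[250,250,20,40,-35,50,0.6],[270,280,20,44,-38.5,55.5,0.6],[279,300,20,47.7,-41.6,60.5,0.6]])

```text
time: 1.1
eef_pos: [0.447, -0.2993, 0.2508]
ee_rot: [-2.101, 0.158, -0.079]
wrist_force: [0.1, 0.5, 0.5]
gripper_width: 0.0512
```

```bash
cat > st.py <<'E'
from station import *
from h import *
import sys
s=observe()
R=Ro.from_rotvec(s["ee_rot"]).as_matrix()
print("t",round(s["time"],2),"pos",np.round(s["eef_pos"],4),"cub",tocub(s["eef_pos"]).round(1),"F",np.round(s["wrist_force"],1),"w",round(float(s["gripper_width"]),4))
print("q",np.round(s["q"],2),"tilt",np.degrees(np.arctan2(R[:,2]@cx,-R[2,2])).round(1),"need turn60",rel(s,Rt(np.radians(60))).round(1),"turn50",rel(s,Rt(np.radians(50))).round(1))
for n in sys.argv[2:]:
    f=grab_frame(n); cv2.imwrite(f"pics/{n}{sys.argv[1]}.png",f["color"][:,:,::-1]); np.savez(f"{n}{sys.argv[1]}.npz",**f)
E
python3 st.py 1 side
```

```text
t 1.1 pos [ 0.447  -0.2993  0.2508] cub [-395.8   -3.7  250.8] F [0.1 0.5 0.5] w 0.0512
q [ 1.32  0.9  -0.78  1.37 -0.31  1.6   0.52] tilt 59.4 need turn60 [ 0.6 -0.5  0.8] turn50 [-9.3  0.8  0.8]
```

View pics/side1.png

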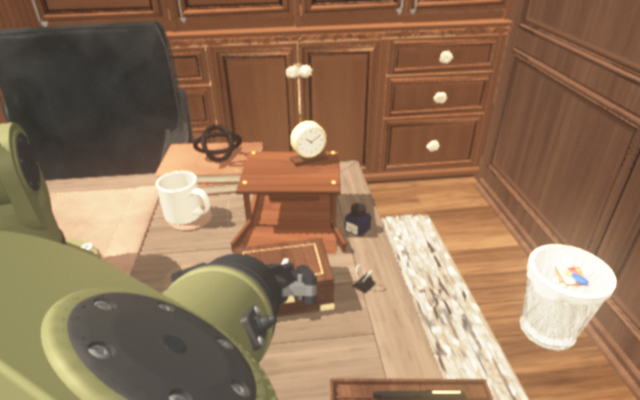

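>>> carry_out(plan=[[3,25,-35,0.6,-0.5,0.8,0.6],[6,50,-70,0.6,-0.5,0.8,0.6],[8,75,-105,0.6,-0.5,0.8,0.6],[10,95,-140,0.6,-0.5,0.8,0.6],[11,108,-175,0.6,-0.5,0.8,0.6],[12,116,-200,0.6,-0.5,0.8,0.6],[12,118,-210,0.6,-0.5,0.8,0.6],[12,118,-210,0.6,-0.5,0.8,0.6]])

```text
time: 1.82
eef_pos: [0.4584, -0.1772, 0.0368]
ee_rot: [-2.079, 0.128, -0.07]
wrist_force: [-0.1, -0.2, -0.3]
gripper_width: 0.0511
```

```bash
python3 st.py 2 side top wrist
```

```text
t 1.82 pos [ 0.4584 -0.1772  0.0368] cub [-273.3    1.    36.8] F [-0.1 -0.2 -0.3] w 0.0511
q [ 1.23  1.12 -0.74  1.71 -0.25  1.1   0.69] tilt 60.7 need turn60 [-0.7 -0.1 -0.6] turn50 [-10.7   1.1  -0.6]
```

View pics/wrist2.png

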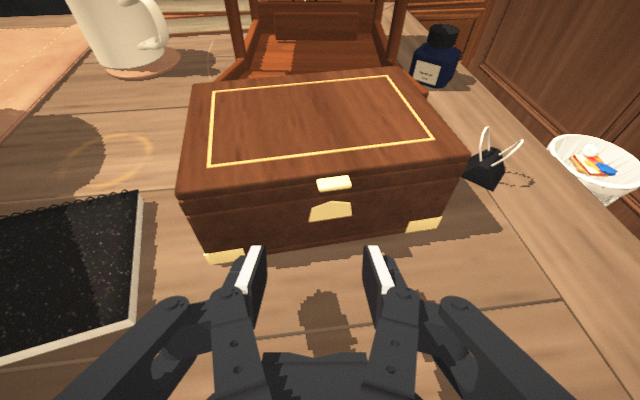

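View pics/top2.png

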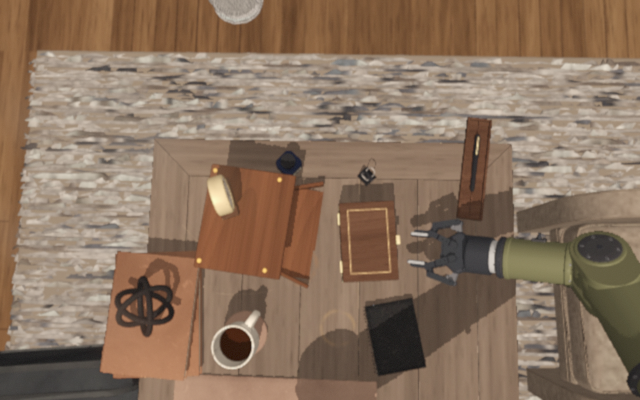

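>>> carry_out(plan=[[1.3,10,0,-0.7,0,-0.6,0.6],[2.6,20,0,-0.7,0,-0.6,0.6],[3.3,25,0,-0.7,0,-0.6,0.6],[3.9,30,0,-0.7,0,-0.6,0.6],[4.6,35,0,-0.7,0,-0.6,0.6],[5.2,40,0,-0.7,0,-0.6,0.6],[5.9,45,0,-0.7,0,-0.6,0.6],[6.6,50,0,-0.7,0,-0.6,0.6],[7.2,55,0,-0.7,0,-0.6,0.6],[7.9,60,0,-0.7,0,-0.6,0.6]])

```text
time: 2.8
eef_pos: [0.4682, -0.1186, 0.0401]
ee_rot: [-2.094, 0.137, -0.083]
wrist_force: [-1.4, -3.0, 2.6]
gripper_width: 0.0514
```

```bash
python3 st.py 3 top wrist; python3 - <<'E'
from h import *
W=cloud(np.load("top3.npz")); r=rect(W,.064,.082,(.3,.8),(-.2,.4)); print(r)
E
```

```text
t 2.8 pos [ 0.4682 -0.1186  0.0401] cub [-213.9   -1.1   40.1] F [-1.4 -3.   2.6] w 0.0514
q [ 1.19  1.09 -0.77  1.83 -0.3   0.95  0.68] tilt 59.8 need turn60 [0.2 0.2 0.1] turn50 [-9.7  1.5  0.1]
(((480.1647644042969, -61.766265869140625), (122.26741027832031, 164.95419311523438), 86.45848083496094), np.float64(72.56421986630664), 4389, array([[ 394.1, -117.7],
       [ 558.7, -127.9],
       [ 566.3,   -5.8],
       [ 401.6,    4.3]], dtype=float32))
```

View pics/wrist3.png

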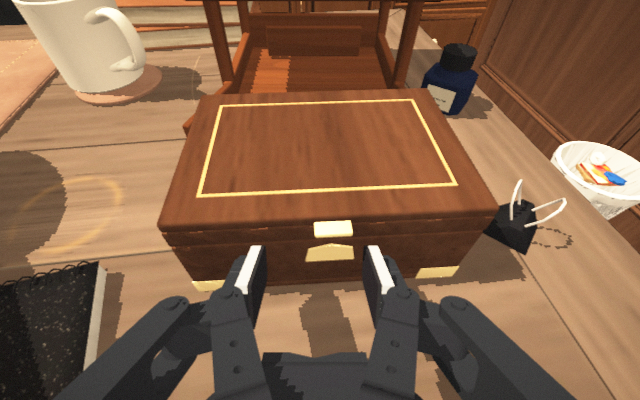

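>>> carry_out(plan=[[0.7,5,-1,0,0,0,0.6],[0.8,10,-2,0,0,0,0.6],[0.8,15,-3,0,0,0,0.6],[0.6,20,-3,0,0,0,0.6],[0.3,25,-3,0,0,0,0.6],[0,30,-3,0,0,0,0.6],[0,35,-3,0,0,0,0.6],[0.2,40,-3,0,0,0,0.6],[0.9,45,-3,0,0,0,0.6],[1.6,50,-3,0,0,0,0.6],[2.3,55,-3,0,0,0,0.6],[2.9,60,-3,0,0,0,0.6]])

```text
time: 3.9
eef_pos: [0.471, -0.0572, 0.0371]
ee_rot: [-2.093, 0.136, -0.082]
wrist_force: [0.1, -3.5, 0.0]
gripper_width: 0.051
```

```bash
python3 st.py 4 top wrist; python3 - <<'E'
from h import *
W=cloud(np.load("top4.npz")); r=rect(W,.060,.1,(.3,.8),(-.2,.4)); print(r)
E
```

```text
t 3.9 pos [ 0.471  -0.0572  0.0371] cub [-152.7    4.3   37.1] F [ 0.1 -3.5  0. ] w 0.051
q [ 1.14  1.09 -0.81  1.94 -0.34  0.8   0.68] tilt 59.9 need turn60 [ 0.1  0.1 -0. ] turn50 [-9.8  1.5 -0. ]
(((485.9576416015625, -2.3339385986328125), (126.80303192138672, 164.8827362060547), 82.26608276367188), np.float64(76.09232984547508), 4425, array([[395.7, -54.1],
       [559.1, -76.3],
       [576.2,  49.4],
       [412.8,  71.6]], dtype=float32))
```

View pics/wrist4.png

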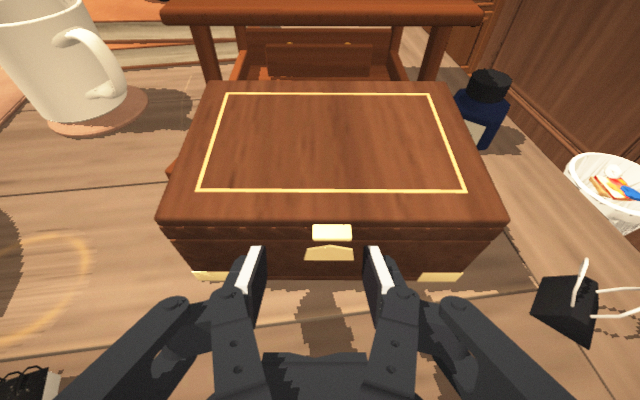

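View pics/top4.png

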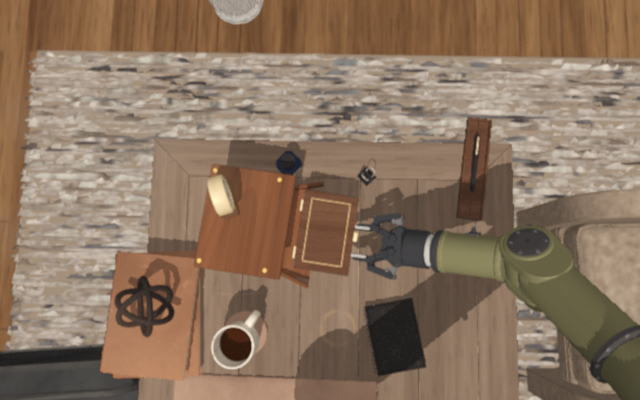

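>>> carry_out(plan=[[0.5,5,0,0,0,0,0.6],[1,10,0,0,0,0,0.6],[1.5,15,0,0,0,0,0.6],[2,20,0,0,0,0,0.6],[2.4,25,0,0,0,0,0.6],[2.8,30,0,0,0,0,0.6],[3.2,35,0,0,0,0,0.6],[3.6,40,0,0,0,0,0.6],[4,45,0,0,0,0,0.6],[4.6,50,0,0,0,0,0.6],[5.2,55,0,0,0,0,0.6],[5.9,60,0,0,0,0,0.6]])

```text
time: 5.0
eef_pos: [0.4767, 0.004, 0.0375]
ee_rot: [-2.092, 0.134, -0.081]
wrist_force: [-0.2, -2.8, 1.1]
gripper_width: 0.0511
```

```bash
python3 st.py 5 top wrist; python3 - <<'E'
from h import *
W=cloud(np.load("top5.npz")); r=rect(W,.060,.1,(.3,.8),(-.2,.4)); print(r)
E
```

```text
t 5.0 pos [0.4767 0.004  0.0375] cub [-91.2   6.6  37.5] F [-0.2 -2.8  1.1] w 0.0511
q [ 1.08  1.1  -0.86  2.03 -0.4   0.66  0.67] tilt 59.9 need turn60 [ 0.1  0.1 -0.1] turn50 [-9.8  1.4 -0.1]
(((488.595703125, 35.897605895996094), (84.25072479248047, 164.94273376464844), 82.43983459472656), np.float64(78.29439287676654), 3002, array([[401.3,   5. ],
       [564.8, -16.7],
       [575.9,  66.8],
       [412.4,  88.5]], dtype=float32))
```

View pics/wrist5.png

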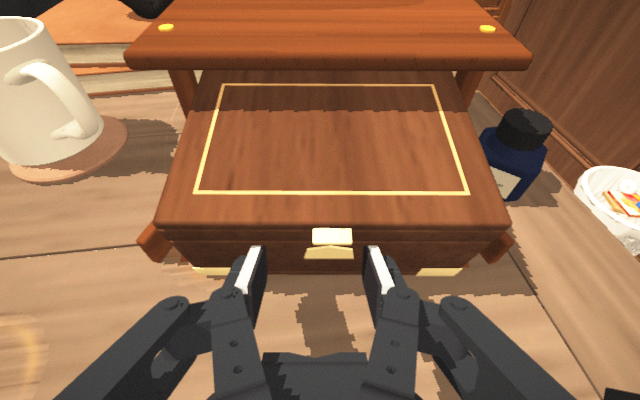

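>>> carry_out(plan=[[0.7,5,0,0,0,0,0.6],[1.3,10,0,0,0,0,0.6],[2,15,0,0,0,0,0.6],[2.6,20,0,0,0,0,0.6],[3.3,25,0,0,0,0,0.6],[3.9,30,0,0,0,0,0.6],[4.6,35,0.5,0,0,0,0.6],[5.3,40,1,0,0,0,0.6],[5.9,45,1.5,0,0,0,0.6],[6.6,50,2,0,0,0,0.6],[7.2,55,2,0,0,0,0.6],[7.9,60,2,0,0,0,0.6]])

```text
time: 6.1
eef_pos: [0.4842, 0.0653, 0.0395]
ee_rot: [-2.092, 0.133, -0.08]
wrist_force: [0.2, -1.2, -1.4]
gripper_width: 0.0511
```

```bash
python3 st.py 6 top wrist side; python3 - <<'E'
from h import *
W=cloud(np.load("top6.npz")); r=rect(W,.060,.1,(.3,.8),(-.2,.4)); print(r)
E
```

```text
t 6.1 pos [0.4842 0.0653 0.0395] cub [-29.5   7.2  39.5] F [ 0.2 -1.2 -1.4] w 0.0511
q [ 1.01  1.11 -0.91  2.09 -0.46  0.51  0.66] tilt 60.0 need turn60 [ 0.1  0.1 -0.2] turn50 [-9.9  1.4 -0.2]
(((475.78662109375, 8.988594055175781), (80.50011444091797, 131.6813507080078), 83.02586364746094), np.float64(87.81375279963173), 974, array([[405.5, -23. ],
       [536.3, -39. ],
       [546. ,  40.9],
       [415.3,  56.9]], dtype=float32))
```

View pics/wrist6.png

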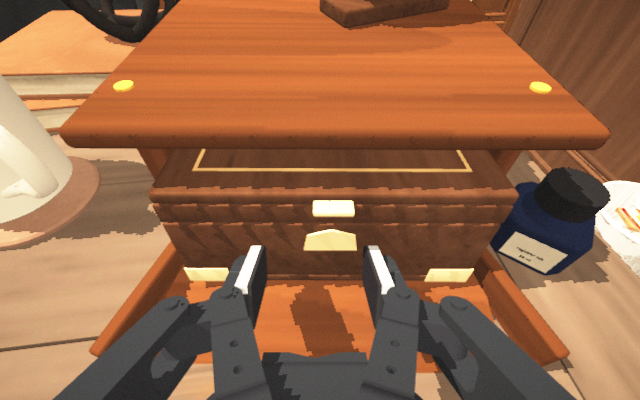

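View pics/side6.png

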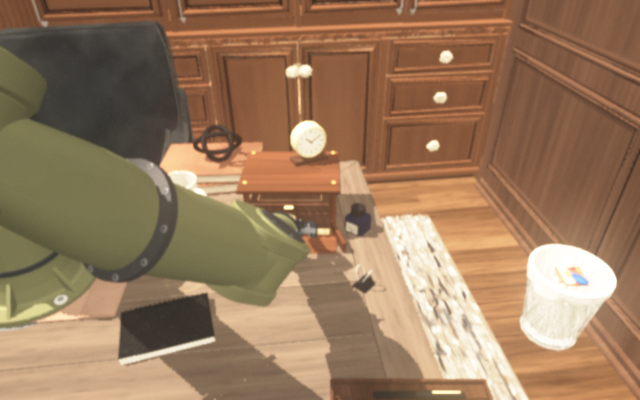

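```bash
python3 - <<'E'
from h import *
f=np.load("wrist6.npz");print(f["hand_eye"].round(3)); H=f["hand_eye"]
R=Rt(np.radians(60)); p=np.array([.4842,.0653,.0395]); print(tocub(p+R@H[:3,3]))
z=f["range_z"];K=f["mtx"];v,u=np.mgrid[:400,:640]
P=np.stack([(u-K[0,2])/K[0,0]*z,(v-K[1,2])/K[1,1]*z,z,np.ones_like(z)],-1)@H.T
W=P[...,:3]@R.T+p
for n,q in dict(roof=(138,330),tab=(208,333),face=(225,290),face2=(225,390),low=(262,330),padL=(250,255),padR=(250,376),cornL=(275,205),cornR=(275,450),topedge=(188,330)).items(): print(n,tocub(W[q]).round(1))
E
```

```text
[[ 1.     0.    -0.    -0.001]
 [-0.     0.946  0.325 -0.082]
 [ 0.    -0.325  0.946 -0.143]
 [ 0.     0.     0.     1.   ]]
[-112.39013349    7.93868454  182.31446969]
roof [-21.    1.9 111.5]
tab [-31.4  -0.2  82. ]
face [-28.1  19.6  64.7]
face2 [-27.9 -28.9  64.4]
low [-30.7  -0.9  33.2]
padL [-36.2  36.9  55.2]
padR [-35.8 -22.6  54.5]
cornL [-31.9  72.3  19.6]
cornR [-32.8 -71.3  21.5]
topedge [-21.9   0.8  84.4]
```

>>> carry_out(plan=[[0.7,5,0,0,0,0,0.6],[1.3,10,0,0,0,0,0.6],[2,15,0,0,0,0,0.6],[2.5,19,0,0,0,0,0.6],[3,23,0,0,0,0,0.6],[3.5,27,0,0,0,0,0.6],[4,30,0,0,0,0,0.6],[4.2,32,0,0,0,0,0.6],[4.4,33,0,0,0,0,0.6]])

```text
time: 7.0
eef_pos: [0.4882, 0.0979, 0.0392]
ee_rot: [-2.092, 0.133, -0.079]
wrist_force: [-3.8, -10.2, 0.1]
gripper_width: 0.0511
```

```bash
cat > wr.py <<'E'
from h import *
import sys
from station import *
s=observe(); n=sys.argv[1]
f=grab_frame("wrist"); cv2.imwrite(f"pics/wrist{n}.png",f["color"][:,:,::-1]); H=f["hand_eye"]
R=Ro.from_rotvec(s["ee_rot"]).as_matrix(); p=np.array(s["eef_pos"])
print("t",round(s["time"],2),"TCP cub",tocub(p).round(1),"F",np.round(s["wrist_force"],1),"q",np.round(s["q"],2))
z=f["range_z"];K=f["mtx"];v,u=np.mgrid[:400,:640]
P=np.stack([(u-K[0,2])/K[0,0]*z,(v-K[1,2])/K[1,1]*z,z,np.ones_like(z)],-1)@np.array(H).T
W=P[...,:3]@R.T+p; C=(W-O)@np.stack([cx,cy,[0,0,1]],1)*1000
np.save(f"C{n}.npy",C)
E
python3 wr.py 7
```

```text
t 7.0 TCP cub [ 3.4  7.5 39.2] F [ -3.8 -10.2   0.1] q [ 0.96  1.13 -0.94  2.12 -0.49  0.43  0.66]
```

View pics/wrist7.png

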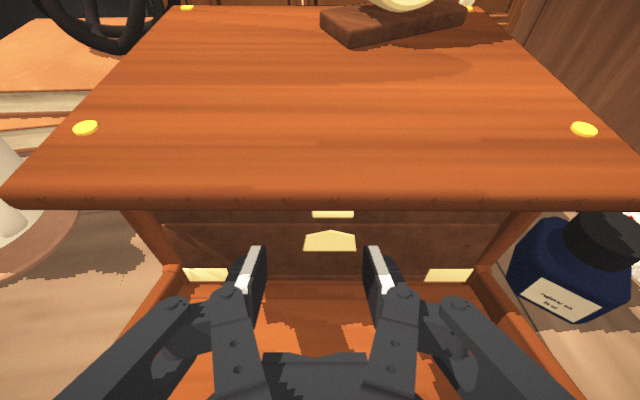

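```bash
python3 - <<'E'
import numpy as np
C=np.load("C7.npy")
for n,q in dict(roof=(200,330),tab=(214,333),plate=(240,330),face=(235,290),face2=(235,390),cornL=(274,205),cornR=(275,450)).items(): print(n,C[q].round(1))
print("col 280/285/300");
for r in range(215,330,6): print(r,C[r,300].round(1),C[r,480].round(1))
E
```

```text
roof [-19.9   3.4 112.2]
tab [-1.5  0.3 81.3]
plate [ 2.6  0.3 54.7]
face [ 3.5 20.3 57.6]
face2 [  3.6 -29.5  57.9]
cornL [ 0.6 72.1 20.8]
cornR [  0.5 -71.1  21.1]
col 280/285/300
215 [ 5.  14.9 72.1] [  5.  -68.5  72.6]
221 [ 4.8 15.1 67.6] [  4.8 -70.3  68.3]
227 [ 3.9 15.1 64. ] [  4.5 -72.   63.8]
233 [ 3.9 15.3 58.8] [  5.  -74.7  58. ]
239 [ 3.2 15.4 54.6] [  3.8 -75.9  54.2]
245 [ 2.4 15.6 50.1] [  3.6 -78.   49. ]
251 [ 3.2 15.8 42.8] [  3.3 -80.3  43.4]
257 [ 2.1 16.  38.4] [  5.9 -85.8  32.6]
263 [ 2.  16.2 31.9] [  4.6 -87.2  28. ]
269 [ 0.6 16.3 27.4] [  1.8 -87.   26.1]
275 [ 1.6 16.6 18. ] [ -1.3 -86.5  24.8]
281 [ 3.9 17.2  4.9] [ -4.1 -86.2  23. ]
287 [-3.4 16.6 12.5] [ -6.4 -86.6  20.1]
293 [-6.4 16.6 10.7] [ -8.1 -87.8  15.9]
299 [-10.6  16.4  12. ] [-10.5 -88.   13.1]
305 [-13.7  16.3  11.1] [-13.  -88.3  10.4]
311 [-16.9  16.2  10.4] [-41.1 -49.8  77.6]
317 [-20.5  16.1  10.9] [-44.  -47.7  80. ]
323 [-23.2  16.1   9.2] [-46.1 -46.7  80.4]
329 [-26.  16.   8.] [-48.5 -45.2  82.1]
```

>>> carry_out(plan=[[0.3,2.5,0,0,0,0,0.6],[0.6,5,0,0,0,0,0.6],[0.8,6.5,0,0,0,0,0.6],[0.8,6.5,0,0,0,0,0.6]])

```text
time: 7.38
eef_pos: [0.4888, 0.1034, 0.0381]
ee_rot: [-2.094, 0.135, -0.079]
wrist_force: [-3.6, -10.9, -0.1]
gripper_width: 0.0511
```

```bash
python3 wr.py 8; python3 - <<'E'
import numpy as np
C=np.load("C8.npy")
for r in range(209,300,6): print(r,C[r,300].round(1),C[r,330].round(1))
E
```

```text
t 7.38 TCP cub [ 8.9  7.6 38.1] F [ -3.6 -10.9  -0.1] q [ 0.95  1.13 -0.95  2.13 -0.49  0.42  0.66]
209 [-19.2  12.5 113. ] [-19.9   3.8 113.8]
215 [-20.2  12.6 111.3] [-20.1   3.7 111.2]
221 [-20.3  12.7 108.5] [-20.3   3.6 108.5]
227 [ 9.8 15.3 62.5] [10.4  0.7 61.7]
233 [ 9.3 15.4 58. ] [ 8.6  0.6 59.2]
239 [ 8.6 15.5 53.7] [ 7.5  0.5 55.4]
245 [ 8.8 15.7 47.7] [ 7.3  0.3 50.2]
251 [ 8.4 15.9 42.2] [ 8.4 -0.1 42.3]
257 [ 8.  16.1 36.5] [-73.6   8.4 181.2]
263 [ 7.8 16.3 30.2] [ 7.7 -0.5 30.5]
269 [ 6.8 16.5 24.9] [ 6.6 -0.7 25.5]
275 [ 6.9 16.7 17.3] [ 6.5 -1.  18.2]
281 [ 9.1 17.3  4.5] [ 9.4 -1.7  3.9]
287 [ 5.1 17.1  4.6] [ 5.3 -1.6  4.1]
293 [-1.6 16.7 11.2] [-1.9 -1.  11.9]
299 [-4.8 16.6 10.1] [-5.4 -0.9 11.7]
```

View pics/wrist8.png

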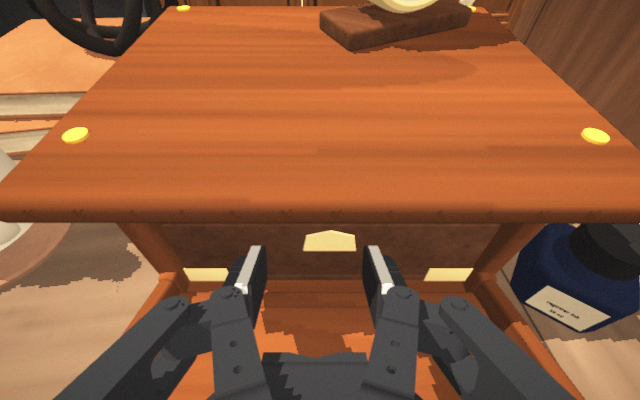

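>>> carry_out(plan=[[0,0,-2,0,0,0,0.6],[0,0,-4,0,0,0,0.6],[0,0,-6,0,0,0,0.6],[0,0,-8,0,0,0,0.6],[0,0,-10,0,0,0,0.6],[0,0,-12,0,0,0,0.6],[0,0,-12,0,0,0,0.6]])

```text
time: 8.02
eef_pos: [0.4892, 0.1021, 0.0264]
ee_rot: [-2.094, 0.137, -0.081]
wrist_force: [-4.9, -17.6, 11.0]
gripper_width: 0.0513
```

```bash
python3 wr.py 9; python3 - <<'E'
import numpy as np
C=np.load("C9.npy")
for r in range(209,300,6): print(r,C[r,300].round(1),C[r,330].round(1))
E
```

```text
t 8.02 TCP cub [ 7.6  7.  26.4] F [ -4.9 -17.6  11. ] q [ 0.95  1.15 -0.94  2.13 -0.49  0.41  0.67]
209 [ 6.8 14.  67. ] [ 1.7  1.3 73.4]
215 [ 6.8 14.2 62.6] [-1.   1.4 72.9]
221 [ 8.8 14.5 55.3] [ 8.5  0.3 55.7]
227 [ 7.  14.5 52.9] [ 7.   0.3 53. ]
233 [ 7.2 14.7 47.6] [ 5.9  0.1 49.5]
239 [ 6.5 14.9 43.3] [ 5.4 -0.  45. ]
245 [ 6.8 15.1 37.1] [ 5.  -0.2 40.1]
251 [ 6.9 15.3 31. ] [ 6.9 -0.7 31. ]
257 [ 6.8 15.5 24.8] [ 7.2 -1.  24. ]
263 [ 7.8 15.8 16.3] [ 6.6 -1.2 18.4]
269 [ 6.7 16.  11. ] [ 7.6 -1.6  9.3]
275 [ 6.2 16.2  4.4] [ 6.2 -1.8  4.4]
281 [-0.8 15.7 11.1] [-0.5 -1.3 10.6]
287 [-4.3 15.6 11. ] [-4.2 -1.1 10.9]
293 [-7.9 15.5 11.4] [-7.6 -1.  10.8]
299 [-11.5  15.4  11.9] [-10.8  -0.9  10.4]
```

View pics/wrist9.png

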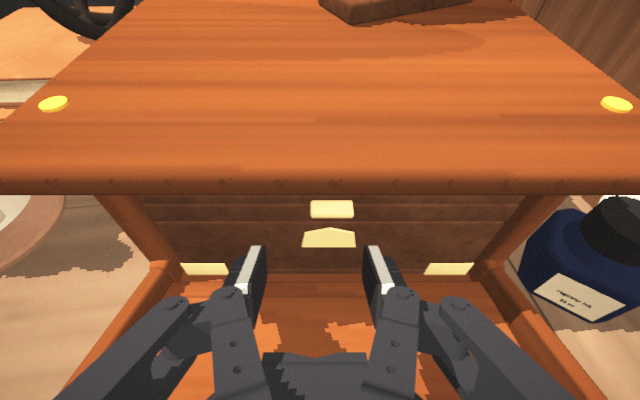

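>>> carry_out(plan=[[-0.3,-2,0,0,0,0,0.6],[-0.5,-4,0,0,0,0,0.6],[-0.8,-6,0,0,0,0,0.6],[-1,-8,0,0,0,0,0.6],[-1.3,-10,0,0,0,0,0.6],[-2,-15,1,0,0,0,0.6],[-2.6,-20,3,0,0,0,0.6],[-3.9,-30,6,0,0,0,0.6],[-5.2,-40,10,0,0,0,0.6]])

```text
time: 8.82
eef_pos: [0.4837, 0.0617, 0.0366]
ee_rot: [-2.094, 0.136, -0.08]
wrist_force: [0.2, -0.1, -0.3]
gripper_width: 0.0512
```

```bash
python3 wr.py 10; python3 - <<'E'
import numpy as np
C=np.load("C10.npy")
for r in range(150,300,6): print(r,C[r,300].round(1),C[r,330].round(1))
E
```

```text
t 8.82 TCP cub [-33.1   7.2  36.6] F [ 0.2 -0.1 -0.3] q [ 1.01  1.12 -0.9   2.09 -0.45  0.52  0.66]
150 [ 6.4 15.5 76.6] [ 6.9 -0.4 76.3]
156 [ 2.2 15.4 76.2] [ 2.2 -0.3 76.2]
162 [-0.2 15.4 74.1] [-0.2 -0.3 74.2]
168 [ 0.3 15.6 69.4] [-3.3 -0.2 72.8]
174 [-0.3 15.7 65.4] [-7.5 -0.1 72.6]
180 [-1.2 15.8 61.7] [-0.3 -0.8 60.8]
186 [ 0.2 16.  55.4] [ 0.  -1.1 55.6]
192 [-0.3 16.2 50.8] [-1.1 -1.2 51.7]
198 [-0.4 16.4 45.5] [-0.8 -1.4 46. ]
204 [-0.4 16.6 39.9] [-0.9 -1.6 40.6]
210 [-0.3 16.8 34. ] [ 0.2 -2.  33.3]
216 [-0.1 17.  27.4] [-0.4 -2.2 28. ]
222 [ 0.1 17.2 20.7] [ 0.3 -2.5 20.5]
228 [-0.4 17.4 14.5] [-0.3 -2.8 14.4]
234 [-2.8 17.5 10.9] [-3.1 -2.8 11.4]
240 [-7.6 17.3 11. ] [-7.8 -2.6 11.4]
246 [-12.2  17.2  10.9] [-12.6  -2.5  11.6]
252 [-15.8  17.1   9.5] [-16.1  -2.4  10. ]
258 [-20.5  17.    9.9] [-20.3  -2.3   9.7]
264 [-24.2  16.9   8.9] [-23.8  -2.2   8.2]
270 [-28.1  16.8   8.4] [-27.7  -2.1   7.7]
276 [-31.3  16.7   6.7] [-31.6  -2.    7.4]
282 [-35.   16.6   6.1] [-35.1  -1.9   6.4]
288 [-38.8  16.5   5.9] [-38.2  -1.9   4.7]
294 [-42.1  16.4   4.9] [-42.6  -1.7   6.2]
```

View pics/wrist10.png

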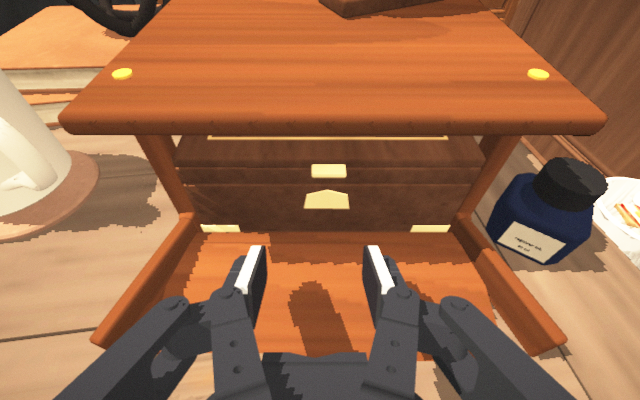

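The box is seated: its face is vertical at x≈0 and its top is at 76–77 mm. Next I'll back the arm away and check everything.

>>> carry_out(plan=[[-4,-30,10,0,0,0,0.6],[-8,-60,20,0,0,0,0.6],[-12,-90,40,0,0,0,0.6],[-16,-120,65,0,0,0,0.6],[-20,-150,90,0,0,0,0.6],[-24,-180,120,0,0,0,0.6],[-28,-210,150,0,0,0,0.6],[-40,-240,180,0,0,0,0.6],[-60,-270,200,0,0,0,0.6],[-80,-300,200,0,0,0,0.6],[-100,-330,200,0,0,0,0.6],[-100,-330,200,0,0,0,0.6]])

```text
time: 9.87
eef_pos: [0.3811, -0.2775, 0.2348]
ee_rot: [-2.099, 0.151, -0.085]
wrist_force: [-0.1, -0.0, -1.2]
gripper_width: 0.0513
```

```bash
python3 st.py 11 side top; python3 - <<'E'
from h import *
for n in ("top","side"):
  A=cloud(np.load(n+"0.npz"));B=cloud(np.load(n+"11.npz"))
  for nm,b in dict(clock=((.5,.62),(.15,.25),(.13,.21)),ink=((.6,.7),(.04,.13),(.015,.08)),clip=((.59,.66),(-.14,-.05),(.008,.06))).items():
    for X in (A,B):
      m=np.all([(X[...,i]>b[i][0])&(X[...,i]<b[i][1]) for i in range(3)],0); print(n,nm,m.sum(),X[m].mean(0).round(4))
E
```

```text
t 9.87 pos [ 0.3811 -0.2775  0.2348] cub [-382.9   64.5  234.8] F [-0.1 -0.  -1.2] w 0.0513
q [ 1.44  0.86 -0.82  1.55 -0.27  1.53  0.6 ] tilt 59.5 need turn60 [ 0.5 -0.1  0.7] turn50 [-9.4  1.2  0.7]
top clock 750 [0.5444 0.1978 0.1871]
top clock 753 [0.5442 0.1978 0.1872]
top ink 461 [0.6373 0.0825 0.0429]
top ink 456 [0.6375 0.0825 0.0432]
top clip 153 [ 0.6175 -0.0898  0.0187]
top clip 156 [ 0.6175 -0.0898  0.0189]
side clock 974 [0.5469 0.1888 0.1706]
side clock 974 [0.5468 0.1889 0.1704]
side ink 535 [0.6387 0.0707 0.0376]
side ink 529 [0.6386 0.0708 0.0378]
side clip 192 [ 0.6188 -0.0959  0.0183]
side clip 195 [ 0.6187 -0.0958  0.0182]
```

View pics/side11.png

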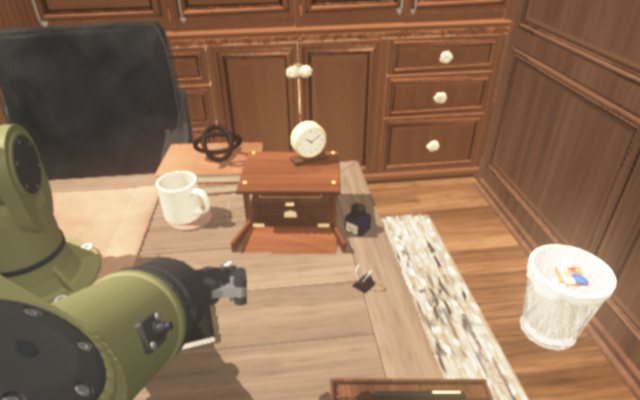

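The box sits in the cubby at about (290,210), tab side out. The clock, ink bottle and binder clip haven't moved, and the arm is clear of everything.

```bash
python3 -c "
from station import *
print(finish_job())"
```

```text
the job is handed in; nothing more can be done
None
```

The walnut box is in its cubby, sitting flat on the deck with its tab side down behind the lip, and I have handed the job in. I pushed it with two spread fingers leaning at 60°, which also squared it up. I took it up the ramp and about 6 mm past the lip. Friction on the tool held it up there, so I dragged it down 12 mm before backing the arm off.

**Last checks:**
- **Box:** measured after the tool let go, its front face is vertical at the lip's inner face (within 1 mm). Its top is 76–77 mm above the desk, where 77 mm is expected when seated. A later picture from the side camera shows it still seated.
- **Other items:** the clock, ink bottle and binder clip are within 0.3 mm of where they started in both cameras.
- **Force and time:** the highest wrist force I read was about 21 N, read only at the end of each move. The arm finished clear of everything at about 10 s.

The back plate's travel could not be seen directly. No check failed or disagreed with another.

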